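# Snap a battery pack into a two-way radio on its service cradle

## Task

Free the radio's battery bay by pressing the cradle's sprung knob down, turning it anticlockwise as far as it goes and letting it pop back up, so that its keeper arm is parked clear of the bay. Then take the thick battery pack with the end ribs (not the slim one) and press it straight down into the bay until it snaps fully home. Finish while still holding the pack firmly pressed down on the bay floor; do not let go, and leave the other things on the bench alone.

Things in the scene. Friction and masses are not known exactly. Their poses are not given: they have to be found in the camera images.
- cradle: Fixed aluminium base plate, 200 x 165 x 12 mm; place and yaw vary. On it a black handheld radio is clamped back up, long axis along the cradle's x (150 x 66 mm, top 29 mm above the bench), with a battery bay. Origin: bench level, under the bay's middle; z up. The knob's tower, 24 mm radius, 46 mm tall, stands at x +45, y +85 mm.
- bay (a point): Centre of the bay's flat floor, 30 mm above the bench; axes as the cradle's, x along the bay. Four corner guides, 18 mm tall with flared tops (catch about 3 mm), clear the pack by 1.2 mm; along the long sides they stand only beyond 34 mm from the middle. Between them is a rim 4 mm tall, 26.5 to 30.5 mm from the centre line: fingers can straddle the pack there.
- bay_pad: The floor plate of the bay, 96 x 50 mm; origin at its top centre, the same point as point bay. The final push is felt between pack and this plate.
- knob_press (a joint): How far the knob is pushed in, m: 0 up, 0.007 fully down (2 N at the top, 7 N at the bottom, springs back up). The knob can turn only while pressed at least 0.005, and pops up only at either end of its turn.
- keeper (a joint): Turn of the knob and its keeper arm, rad, anticlockwise seen from above: 0 at the start (arm lies across the bay), 1.2 at its end stop (arm parked clear). Turns with little friction.
- knob_grip (a point): On the knob's axis, 77 mm above the bench when up. The knob is a black bar 14 mm wide (along this point's x), 42 mm long (its y), 22 mm tall (11 mm above and below this point), on a disc of 22 mm radius whose top is 11 mm below this point; fingertips may push on the disc. Axes turn with the knob; z up. Grip the bar across its x.
- keeper_tip (a point): Free end of the steel keeper arm (16 mm wide, 5 mm thick), 100 mm from the knob's axis along the knob's -y; 58.5 mm above the bench when the knob is up.
- pack: The thick battery pack to fit: black block 100 x 50 x 30 mm (x, y, z), 0.12 to 0.24 kg, flat on the bench, fine grey ridges on top, a rounded rib 3 mm proud low in the middle of each short end (centred 6 mm above the underside). Either end may go either way. Origin: centre of the underside. Grip it across y in the middle of its long sides.
- slim_pack: Battery pack of another radio, black, 78 x 36 x 14 mm, no ribs; bystander. Origin: centre of the underside. It and the thick pack may change places.
- belt_clip: Bystander: black and steel belt clip, 50 x 22 x 16 mm. Origin: underside centre.
- whip: Bystander: black rubber radio antenna lying on the bench, 145 mm long, 12 mm thick. Origin: under its middle.
- driver: Bystander: screwdriver lying on the bench, 180 mm long. Origin: underside centre.
- mug: Bystander: white mug, 80 mm wide, 90 mm tall. Origin: underside centre.
- nose (a point): Sprung steel nose in the middle of the bay's -x end (another at the +x end), 11.5 mm above the bay floor. A pack set in the bay first rests on both noses, underside 10 mm above the floor; about 12 to 20 N down then forces its ribs past them, the force suddenly drops within 5 mm of travel, and it goes down to the floor.
There are look-alikes about, which are no part of the job. Leave any brown or orange look-alike of the pack alone.

How it is judged:
On the way, in this order (a step that is already met when the one before it is completed fails the run):
1. the knob is pressed down, not yet turned (value of joint knob_press above 0.0045 m and value of joint keeper below 0.25 rad), for 0.05 s.
2. the keeper is turned to its parked end and the knob has popped back up (value of joint keeper above 1 rad and value of joint knob_press below 0.002 m), for 0.2 s.
3. the thick pack is lifted and brought over the bay (horizontal distance between pack and bay below 0.03 m and z of pack in the frame of bay above 0.007 m and contact force between pack and the fingers above 0.5 N), for 0.1 s.
At the end, for the whole second after the job is handed in: Thick pack home: underside within 2.5 mm of the bay floor, centred within 4 mm, in line within 0.06 rad, level within 0.05 rad, still; fingers touch it (over 3 N) and press it on the bay floor with over 5 N (its weight gives about 2); keeper beyond 1.0 rad, its knob up within 2 mm (all of step 2 and z of pack in the frame of bay below 0.0025 m and horizontal distance between pack and bay below 0.004 m and angle between the x axis of pack and the x axis of bay, either way round below 0.06 rad and angle between pack's own z axis and vertical below 0.05 rad and contact force between pack and bay_pad above 5 N and contact force between pack and the fingers above 3 N and linear speed of pack below 0.02 m/s); the arm keeps its last pose, push and grip.
It fails at once if a bystander was pushed aside (moved more than 30 mm) (distance of any of slim_pack, belt_clip, whip, driver, mug from where it was at the start of the episode above 0.03 m).
It also fails if it takes over 72 s, if anything falls off the work surface, if the arm or the gripper's body presses on something with over 40 N, if the wrist force passes 120 N, or if a joint passes its speed limit or range.

## Robot

A 7-joint arm with a two-finger parallel gripper is mounted at the origin on the work surface. World frame = base frame: x ahead of the robot, y to its left, z up, the work surface at z = 0. Lengths are in m, angles in rad, forces in N, time in s.
With the tool pointing down it reaches from about 0.425 to 0.925 m from the base axis. Payload 6.8 kg.
Tool frame: the origin (TCP) lies midway between the tips of the shut fingers; the grasp point (between the pads) lies r.grip_point_offset behind it (r.grip_point_offset is the distance from the TCP to the grasp point, in m); z points along the fingers, y is the direction in which the jaws open and shut (so a half turn about z gives the same grasp; the last joint's range is limited). The gripper opens to 85 mm and grips with 20 to 120 N. Pads are 22 mm wide; open, the fingers measure 114 mm over their backs; the gripper's body (76 mm by 85 mm) begins 54 mm behind the grasp point. The pads swing forward as they close: fully open they stand 13 mm farther back than shut.
Start: joints at [1.044, 0.477, 0.022, 1.555, -0.011, 1.109, -0.083], TCP at [0.275, -0.617, 0.231] pointing down, gripper open.
Joint ranges: [-2.96, 2.96], [-0.34, 2.1], [-1.41, 1.46], [0.24, 2.44], [-1.37, 4.51], [0.17, 1.92], [-2.96, 2.96]. Speed limits (rad/s): [2.39, 2.39, 3.14, 3.14, 3.14, 3.14, 3.14].

## Interface

Orientations are given as a rotation vector (axis times angle).
In Python, from bench import r gives the robot as it stands. The module is installed in compiled form; this text tells all that it offers.
- The arm moves only by the tool play_rows, never from a script. Its argument "deltas" is a list of rows, each a list of 3 entries, a list of its own where there are three numbers: the finger opening in mm, from 0 to 85.4, then the shift along the tool's x, y, z in mm, then the turn, a rotation vector about the tool's x, y, z in rad. A call has 1 to 8 rows; each row is the pose to reach, as a shift and turn from the pose measured when the call began, along the tool's axes at that moment; what a row does not reach only later rows make up. A row lasts 1/8 s, in which the tool goes at most 62.5 mm and 10.7 degrees, less where a joint would pass 70% of its speed; a pose out of reach is approached as far as the arm can. A call with a gripper value outside its range is refused whole. The fingers move at their own pace and stop on an object; "squeeze" is the grip in N (left out, the last holds). Time passes only in rows, so rows that repeat a pose let the fingers close. It gives the time, the measured TCP pose, the force and the opening at its end, in the units of the state.
- r.get_obs(): the state, without advancing time (a new reading comes with each control period).
- r.grab_frame(name): name is "scene" or "top" or "wrist"; returns (picture, depth): 384x512x3 uint8, red, green, blue; 384x512 float32, m along the optical axis (not along the pixel's ray), 0 where there is no reading.
- r.camera_model(name): a dict with "mtx" (3x3 intrinsics, pixels), "rvec" (rotation vector, rad) and "tvec" (3), from world to camera coordinates, as OpenCV has them; the wrist camera has in their place "T_tool_cam" (4x4, takes a point from camera to tool coordinates, whose origin is the TCP and whose axes are the flange's). Camera axes: x right, y down, z forward; pixel columns grow to the right and rows downward; lengths in m; the calibration is good to about 2 mm. The wrist camera is an equidistant fisheye: a pixel r from the principal point sees the ray r / f radians off the axis. A picture is of the moment at which its call begins: read the wrist's pose just before it. camera_model takes no time and is no camera call.
- r.hand_in(): hands the job in, once; it reports no verdict.
The state is a dict: "clock": time; "joints": joint angles; "qvel": joint speeds; "tau": joint torques, N m; "tcp_pos": TCP position; "orientation": TCP orientation; "contact_force": force on the tool from outside, world axes, zero at the start; "moment": the same for the moment, N m; "grip_width": finger opening in m.
Only numpy, scipy, OpenCV 4.12 (cv2) and the standard library are available. Lean on these libraries where they do the work, as an engineer would, in place of code of your own. Each camera call takes 0.05 s, during which the arm holds its last target. There are 200 camera calls.

## Working session

There is one attempt and no reset: what is moved stays moved. The work goes in short steps, Python scripts to look and compute and a tool call to move; the robot and the scene stay as the last step left them, time stands still between calls to the robot, and variables do not carry over. Pictures are saved under pics/ and viewed, about 8 in all and at most 12, crops included, and the job is handed in when it is done.

Besides the shell and the picture viewer there is one more tool, called after "Call:" by a JSON object that holds its "op" and its "data". play_rows: Moves the arm, as the interface text tells. Its arguments: {"type":"object","properties":{"deltas":{"type":"array"},"squeeze":{"type":"number"}},"required":["deltas"]}

```bash
mkdir -p pics; cat > h.py <<'E'
import numpy as np,cv2
from scipy.spatial.transform import Rotation as R
from bench import r
def save(n,f): cv2.imwrite('pics/'+f,cv2.cvtColor(n,cv2.COLOR_RGB2BGR))
def world(cam,d):
    m=r.camera_model(cam);K=np.array(m['mtx']);h,w=d.shape
    u,v=np.meshgrid(np.arange(w),np.arange(h))
    P=np.stack([(u-K[0,2])/K[0,0]*d,(v-K[1,2])/K[1,1]*d,d],-1)
    Rm=R.from_rotvec(np.ravel(m['rvec'])).as_matrix()
    return (P-np.ravel(m['tvec']))@Rm
E
python3 - <<'E'
from h import *
o=r.get_obs();print(o,r.grip_point_offset)
for c in('top','scene'):
    p,d=r.grab_frame(c);save(p,c+'0.png');np.savez(c+'0.npz',p=p,d=d,w=world(c,d))
    print(r.camera_model(c))
print(r.camera_model('wrist'))
E
```

```text
{'clock': 0.0, 'joints': array([ 1.04390833,  0.47781935,  0.02232503,  1.55644442, -0.01146442,
        1.10932441, -0.08309739]), 'qvel': array([ 0.00119202, -0.00021355,  0.00050132, -0.002054  ,  0.00032264,
        0.00155588,  0.00028396]), 'tau': array([-6.31548355e-04, -5.96464777e+01,  1.60806678e+00, -2.81203222e+01,
        1.25109981e-02,  9.23611165e-03, -1.15028107e-05]), 'tcp_pos': array([ 0.27423278, -0.61612882,  0.23031552]), 'orientation': array([-3.07120724e+00, -6.52744587e-01,  8.60033161e-04]), 'contact_force': array([ 0.15809782, -0.31930845,  0.56865214]), 'moment': array([0.06559154, 0.03153293, 0.02919151]), 'grip_width': 0.0853878683884998} 0.0187
{'mtx': array([[352.53726602,   0.        , 252.39466309],
       [  0.        , 352.53726602, 191.53314219],
       [  0.        ,   0.        ,   1.        ]]), 'rvec': array([ 2.16971299, -2.16647458,  0.05138091]), 'tvec': array([0.02837273, 0.52229629, 0.94904007])}
{'mtx': array([[346.76613897,   0.        , 260.78739037],
       [  0.        , 346.76613897, 185.87065401],
       [  0.        ,   0.        ,   1.        ]]), 'rvec': array([ 1.04636002,  2.28382597, -1.17392056]), 'tvec': array([ 0.32970433, -0.17447679,  1.44950469])}
{'mtx': array([[297.31863964,   0.        , 257.72997324],
       [  0.        , 297.31863964, 198.02862246],
       [  0.        ,   0.        ,   1.        ]]), 'T_tool_cam': array([[ 2.98008376e-04, -9.64268529e-01, -2.64926621e-01,
         6.77007686e-02],
       [ 9.99999434e-01,  1.68780304e-05,  1.06343882e-03,
        -2.34701820e-04],
       [-1.02096915e-03, -2.64926788e-01,  9.64267989e-01,
        -1.43591854e-01],
       [ 0.00000000e+00,  0.00000000e+00,  0.00000000e+00,
         1.00000000e+00]])}
```

View pics/top0.png

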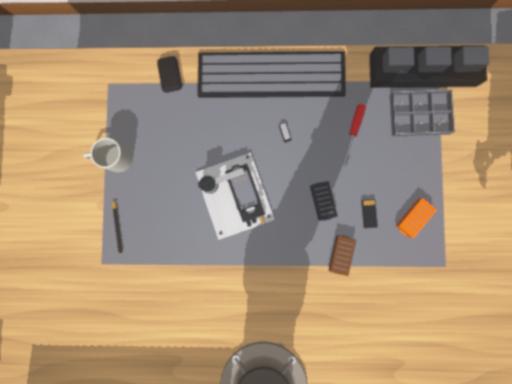

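View pics/scene0.png

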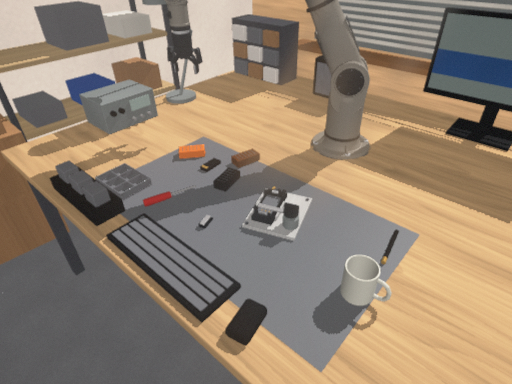

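```bash
python3 - <<'E'
from h import *
for c in('top','scene'):
    m=r.camera_model(c)
    for P in([.274,-.616,.23],[0,0,0],[0.5,0,0]): print(c,cv2.projectPoints(np.array([P]),m['rvec'],m['tvec'],m['mtx'],None)[0].ravel())
z=np.load('top0.npz');w=z['w']
for n,(u,v) in dict(mat=(200,120),thick=(323,200),small=(370,213),brown=(342,255),plate=(230,225),knob=(207,184),orange=(417,218),clip=(285,131)).items(): print(n,w[v,u].round(3))
p=z['p'][140:285,180:400]
save(cv2.resize(p,None,fx=3.6,fy=3.6,interpolation=cv2.INTER_CUBIC),'crop0.png')
E
```

```text
top [563.65532166 304.55359715]Traceback (most recent call last):
  File "<stdin>", line 4, in <module>
cv2.error: OpenCV(4.12.0) /io/opencv/modules/calib3d/src/calibration_base.cpp:1490: error: (-215:Assertion failed) npoints >= 0 && (depth == CV_32F || depth == CV_64F) in function 'projectPoints'
```

```bash
python3 - <<'E'
from h import *
z=np.load('top0.npz');w=z['w']
for n,(u,v) in dict(mat=(200,120),thick=(323,200),small=(370,213),brown=(342,255),plate=(230,225),knob=(207,184),orange=(417,218),clip=(285,131)).items(): print(n,w[v,u].round(3))
p=z['p'][140:285,180:400]
save(cv2.resize(p,None,fx=3.6,fy=3.6,interpolation=cv2.INTER_CUBIC),'crop0.png')
E
```

```text
mat [0.729 0.18  0.   ]
thick [ 0.499 -0.162  0.029]
small [ 0.464 -0.292  0.013]
brown [ 0.352 -0.211  0.03 ]
plate [0.43  0.091 0.009]
knob [0.536 0.144 0.089]
orange [ 0.451 -0.412  0.029]
clip [ 0.692 -0.061  0.015]
```

View pics/crop0.png

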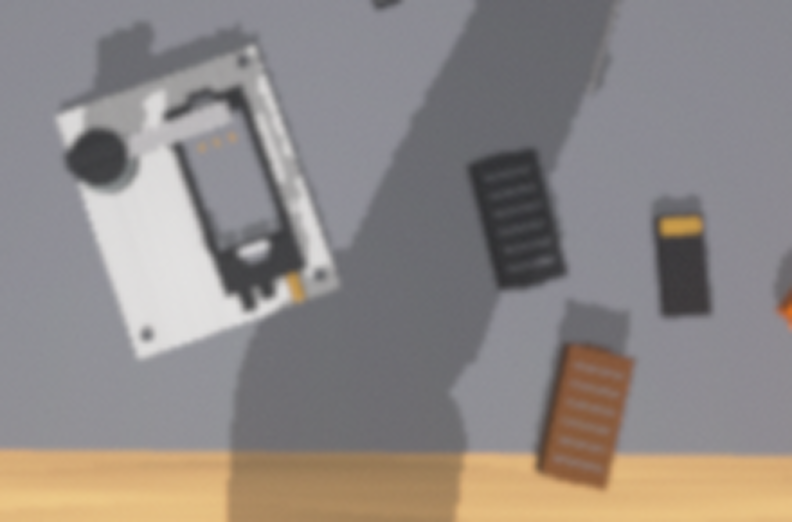

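```bash
python3 - <<'E'
from h import *
z=np.load('top0.npz');w=z['w'];p=z['p'].astype(int)
v,u=np.mgrid[:384,:512]
def rect(m,name):
    q=w[m][:,:2].astype(np.float32)
    (c,s,a)=cv2.minAreaRect(q*1000);print(name,m.sum(),np.round(c,1),np.round(s,1),a,'meanz',w[m][:,2].mean())
box=lambda a,b,c,d:(u>=a)&(u<=b)&(v>=c)&(v<=d)
rect(box(305,345,175,225)&(w[...,2]>.02),'pack')
rect(box(190,280,145,245)&(w[...,2]>.006),'cradle')
k=box(190,280,145,245)&(w[...,2]>.07);rect(k,'knobtop');print(w[k].mean(0))
k=box(190,280,145,245)&(w[...,2]>.05)&(w[...,2]<.066);rect(k,'arm+disc')
b=box(190,280,145,245)&(w[...,2]>.026)&(w[...,2]<.034);rect(b,'bayfloor')
o=r.get_obs();print(R.from_rotvec(o['orientation']).as_matrix().round(3))
E
```

```text
pack 703 [480.3 -93.3] [ 99.6 198. ] 13.95316219329834 meanz 0.03641570168648487
cradle 4263 [516.   81.1] [258.6 165. ] 19.587419509887695 meanz 0.029968783213925838
knobtop 128 [505.9  77.9] [189.8  35.7] 63.77675247192383 meanz 0.2760059460278637
[0.52082955 0.11642012 0.27600595]
arm+disc 271 [547.5 112.1] [109.9 109.2] 76.13581085205078 meanz 0.061416888073439174
bayfloor 1054 [515.2  45.4] [166.8 129.2] 50.8284912109375 meanz 0.029367147615888697
[[ 0.914  0.407 -0.001]
 [ 0.407 -0.914  0.001]
 [-0.    -0.002 -1.   ]]
```

```bash
python3 - <<'E'
from h import *
z=np.load('top0.npz');w=z['w']
v,u=np.mgrid[:384,:512]
box=lambda a,b,c,d:(u>=a)&(u<=b)&(v>=c)&(v<=d)
def st(m,yaw,name):
    q=w[m][:,:2]*1000;c,s=np.cos(yaw),np.sin(yaw);Rm=np.array([[c,-s],[s,c]]);q=q@Rm
    lo,hi=np.percentile(q,[1.5,98.5],0);print(name,m.sum(),'size',(hi-lo).round(1),'ctr',(Rm@((lo+hi)/2)).round(1),'med',(Rm@np.median(q,0)).round(1))
Z=w[...,2]
def rect(m,n):
    m=cv2.morphologyEx(m.astype(np.uint8),cv2.MORPH_OPEN,np.ones((3,3)))>0
    c,s,a=cv2.minAreaRect((w[m][:,:2]*1000).astype(np.float32));print(n,m.sum(),np.round(c,1),np.round(s,1),a)
rect(box(305,345,175,225)&(Z>.026)&(Z<.033),'pack')
rect(box(190,280,145,245)&(Z>.006)&(Z<.016),'plate')
rect(box(190,225,165,200)&(Z>.08)&(Z<.1),'bar')
st(box(190,225,165,200)&(Z>.08)&(Z<.1),.342,'bar')
st(box(190,225,165,205)&(Z>.06)&(Z<.1),.342,'disc')
st(box(215,280,165,225)&(Z>.027)&(Z<.0315),.342,'floor')
# hires orthophoto heights
for vv in range(150,225,4): print(vv,' '.join('%3d'%(1000*x) for x in Z[vv,196:280:3]))
E
```

```text
pack 620 [ 498.2 -164.9] [99.4 50.2] 13.837464332580566
plate 2224 [512.5  79.8] [200. 165.] 19.600025177001953
bar 87 [541.  147.8] [13.9 40.5] 18.439151763916016
bar 92 size [13.6 40.2] ctr [541.  147.9] med [540.2 148.2]
disc 265 size [39.8 68.2] ctr [546.2 133.7] med [540.6 143.1]
floor 830 size [145.2  69.4] ctr [518.1  50.1] med [514.4  48.2]
150   0   1   0  -1  -1   0   1   0   0   0   0   0   2   1  -3   0  -1   1   0   0   1   0   1   2   0   2  -3   1
154   3   0   2   0   0  -2   0  -1   0  -1   0   2   0  -2  -2  -1 986   8  10  -2  -1   0   1   2  -2  -1   1   0
158   3   0   1   0   1   1   0  -1  -1   0  -2  -1   1  16  14   9  12  13  10   0   0  -1   0  -1   0   0  -1   0
162  -1   1   1   0   3   0   2   1  -1  10  10   9  11  12  10  11  10  10  12  11  -1   0   0  -1   0   0   2  -2
166   1   2  -2   3   0  12   9  13  10  13   9  10  41  44  43  31  50  28  11  10   1   0   0  -1   1  -2  -1   0
170   0   2   9  12  12  11  11  11   9  10  10  27  27  43  59  61  26  40   9  14  12  -1   0   0   0   4   0  -1
174   9  11   7   7  10  11  11  11   7  11  59  60  
[... 754 characters left out ...]
   0
202   1   0   0  -1  12  12   9  11   9  11  12  11  11  15  29  29  30  31  27  30  31  44  11  11  10   3  -3   0
206   4   3  -3  -1  11  12   9  15  15  12   9   8  14  26  42  29  33  28  29  45  45  46  28  10  12   1  -1   2
210  -1   3  -4   1  -4  16  11  10  13  15  12  14  14  15  49  28  45  45  43  44  29  27  28  10  10  10  -2   1
214  -2   1   0   0  -2  13  15  13  10  13  11  13  12   9  14  29  30  27  41  27  27  27  29  11  14   8  -1  -5
218   0   0  -1   0   0  10  10  10  11  12  12   9  11   9  10  31  27  27  28  29  11   9  23  13  10   9   2  -1
222  -1   0   0   0   0   1  12  11  10  12  11  15  14  10  14  12   9  26  25  24  25   8  28  11   0   0  -1   0
```

```bash
cat >> h.py <<'E'
def go(x,y,z,yawy):
    "shift/turn to TCP pose in mm, tool y axis at yawy deg, pointing down"
    o=r.get_obs();R0=R.from_rotvec(o['orientation']);a=np.radians(yawy)
    ty=np.array([np.cos(a),np.sin(a),0]);tz=np.array([0,0,-1.]);tx=np.cross(ty,tz)
    R1=R.from_matrix(np.stack([tx,ty,tz],1))
    s=R0.inv().apply(np.array([x,y,z])-o['tcp_pos']*1000);t=(R0.inv()*R1).as_rotvec()
    print('shift',s.round(1).tolist(),'turn',t.round(3).tolist(),'q',o['joints'].round(2).tolist(),'F',o['contact_force'].round(1),'tcp',(o['tcp_pos']*1000).round(1),'w',o['grip_width'],'t',o['clock'])
E
python3 -c "
from h import *
go(541,148,150,19.6)"
```

```text
shift [554.5, -589.5, 81.4] turn [-0.001, -0.001, -1.494] q [1.04, 0.48, 0.02, 1.56, -0.01, 1.11, -0.08] F [0.1 0.1 0.2] tcp [ 274.3 -616.2  230.4] w 0.0853778068424197 t 0.1
```

Call:
{"op": "play_rows", "data": {"deltas": [[40,[554,-590,0],[0,0,-1.494]],[40,[554,-590,0],[0,0,-1.494]],[40,[554,-590,0],[0,0,-1.494]],[40,[554,-590,0],[0,0,-1.494]],[40,[554,-590,0],[0,0,-1.494]],[40,[554,-590,40],[0,0,-1.494]],[40,[554,-590,81],[0,0,-1.494]],[40,[554,-590,81],[0,0,-1.494]]]}}

```text
clock: 1.1
tcp_pos: [0.4382, -0.1446, 0.2046]
orientation: [-1.803, -2.572, -0.001]
contact_force: [0.4, 0.0, 0.6]
grip_width: 0.0401
```

```bash
python3 -c "
from h import *
go(541,148,110,19.6)"
```

```text
shift [239.9, 196.3, 94.9] turn [0.0, -0.001, 0.006] q [0.63, 0.19, -0.49, 2.05, 0.11, 0.93, 0.42] F [0.4 0.  0.6] tcp [ 438.2 -144.6  204.6] w 0.0400738261310473 t 1.1
```

Call:
{"op": "play_rows", "data": {"deltas": [[40,[240,196,60],[0,0,0.006]],[40,[240,196,60],[0,0,0.006]],[40,[240,196,60],[0,0,0.006]],[40,[240,196,60],[0,0,0.006]],[40,[240,196,80],[0,0,0.006]],[40,[240,196,95],[0,0,0.006]],[40,[240,196,95],[0,0,0.006]]]}}

```text
clock: 1.98
tcp_pos: [0.5391, 0.1477, 0.108]
orientation: [-1.807, -2.565, 0.004]
contact_force: [-0.2, 0.4, 0.5]
grip_width: 0.0402
```

```bash
python3 - <<'E'
from h import *
go(541,148,72,19.6)
p,d=r.grab_frame('wrist');save(p,'w1.png')
E
```

```text
shift [-0.4, 2.0, 36.0] turn [-0.004, -0.001, 0.001] q [0.05, 0.5, -0.55, 1.91, 0.34, 0.83, -0.34] F [-0.2  0.4  0.5] tcp [539.1 147.7 108. ] w 0.04017226908116516 t 1.975
```

View pics/w1.png

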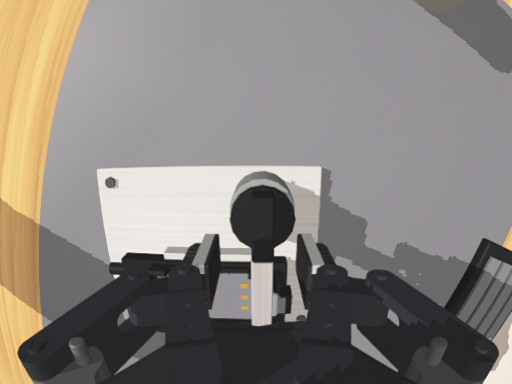

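```bash
cat >> h.py <<'E'
def wpix(P):
    m=r.camera_model('wrist');T=np.linalg.inv(m['T_tool_cam']);o=r.get_obs();R0=R.from_rotvec(o['orientation'])
    q=R0.inv().apply(np.atleast_2d(P)/1000-o['tcp_pos'])@T[:3,:3].T+T[:3,3]
    K=m['mtx'];rho=np.hypot(q[:,0],q[:,1]);th=np.arctan2(rho,q[:,2])
    return np.c_[K[0,2]+K[0,0]*th*q[:,0]/rho,K[1,2]+K[1,1]*th*q[:,1]/rho].round(1)
E
python3 - <<'E'
from h import *
print(wpix([[541,148,88],[541,148,66],[539,147.7,108],[534,168,88],[548,128,88],[527.1,52.7,30]]))
im=cv2.imread('pics/w1.png');
for a in wpix([[541,148,88],[534,168,88],[548,128,88],[527.1,52.7,30]]): cv2.circle(im,tuple(int(x) for x in a),2,(0,0,255),-1)
cv2.imwrite('pics/w1c.png',cv2.resize(im[150:340,180:340],None,fx=3,fy=3))
E
```

```text
[[259.1 231.8]
 [259.1 219.5]
 [255.5 245.1]
 [259.4 197.5]
 [258.9 263.2]
 [208.7 294.8]]
```

View pics/w1c.png

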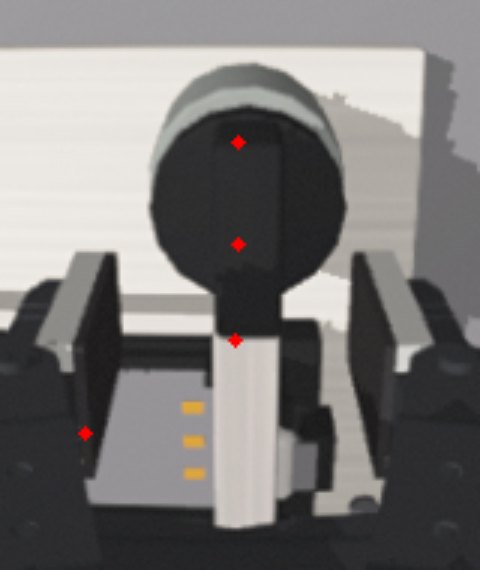

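Call:
{"op": "play_rows", "data": {"deltas": [[40,[0,2,0],[0,0,0]],[40,[0,2,20],[0,0,0]],[40,[0,2,38],[0,0,0]],[40,[0,2,38],[0,0,0]],[5,[0,2,38],[0,0,0]],[5,[0,2,38],[0,0,0]],[5,[0,2,38],[0,0,0]],[5,[0,2,38],[0,0,0]]], "squeeze": 40}}

```text
clock: 3.02
tcp_pos: [0.542, 0.1476, 0.0715]
orientation: [-1.811, -2.565, 0.001]
contact_force: [1.5, 0.2, 0.9]
grip_width: 0.0132
```

Call:
{"op": "play_rows", "data": {"deltas": [[5,[0,0,4],[0,0,0]],[5,[0,0,8],[0,0,0]],[5,[0,0,8],[0,0,0]],[5,[0,0,8],[0,0,0]]]}}

```text
clock: 3.52
tcp_pos: [0.5421, 0.1476, 0.0644]
orientation: [-1.812, -2.566, 0.002]
contact_force: [-3.6, -1.8, 12.1]
grip_width: 0.0128
```

Call:
{"op": "play_rows", "data": {"deltas": [[5,[0,0,1.5],[0,0,-0.15]],[5,[0,0,1.5],[0,0,-0.3]],[5,[0,0,1.5],[0,0,-0.45]],[5,[0,0,1.5],[0,0,-0.6]],[5,[0,0,1.5],[0,0,-0.75]],[5,[0,0,1.5],[0,0,-0.9]],[5,[0,0,1.5],[0,0,-1.05]],[5,[0,0,1.5],[0,0,-1.15]]]}}

```text
clock: 4.53
tcp_pos: [0.5438, 0.1496, 0.0644]
orientation: [0.118, 3.137, 0.004]
contact_force: [-0.3, 3.0, 9.7]
grip_width: 0.0125
```

```bash
python3 -c "
from h import *
go(541,148,64,89.4);print(r.get_obs()['moment'])"
```

```text
shift [2.7, -1.8, 0.4] turn [0.003, 0.002, -0.065] q [0.22, 0.64, -0.79, 1.92, 0.61, 0.84, 0.6] F [-0.3  3.   9.7] tcp [543.8 149.6  64.4] w 0.012532884307553475 t 4.525
[0.53568117 0.06590834 0.03575632]
```

Call:
{"op": "play_rows", "data": {"deltas": [[5,[1,-1,1.5],[0,0,-0.06]],[5,[1,-1,1.5],[0,0,-0.12]],[5,[1,-1,1.5],[0,0,-0.12]]]}}

```text
clock: 4.9
tcp_pos: [0.5439, 0.1499, 0.0643]
orientation: [-0.067, 3.136, 0.007]
contact_force: [-2.0, 1.0, 12.5]
grip_width: 0.0128
```

```bash
python3 -c "
from h import *
go(541,148,64,88.4);print(r.get_obs()['moment'])"
```

```text
shift [3.0, -1.8, 0.3] turn [0.005, 0.005, 0.071] q [0.24, 0.65, -0.82, 1.92, 0.63, 0.84, 0.7] F [-2.   1.  12.5] tcp [543.9 149.9  64.3] w 0.012769670032046319 t 4.9
[ 0.18313913  0.48490396 -1.00863823]
```

Call:
{"op": "play_rows", "data": {"deltas": [[5,[0,0,-4],[0,0,0.03]],[5,[0,0,-7],[0,0,0.03]],[5,[0,0,-7],[0,0,0.03]],[40,[0,0,-7],[0,0,0.03]],[40,[0,0,-7],[0,0,0.03]],[40,[0,0,-50],[0,0,0.03]],[40,[0,0,-100],[0,0,0.03]],[60,[0,0,-100],[0,0,0.03]]]}}

```text
clock: 5.9
tcp_pos: [0.5457, 0.1508, 0.1679]
orientation: [-0.021, 3.13, 0.01]
contact_force: [0.4, 0.8, -0.3]
grip_width: 0.0571
```

```bash
python3 -c "
from h import *
p,d=r.grab_frame('wrist');save(p,'w2.png')
go(498,-165,120,103.8)"
```

```text
shift [50.9, -314.4, 43.8] turn [0.004, 0.009, -0.228] q [0.32, 0.52, -0.91, 1.85, 0.49, 1.0, 0.78] F [ 0.1 -0.9 -0.8] tcp [544.4 149.8 165.8] w 0.06004321313202206 t 5.95
```

View pics/w2.png

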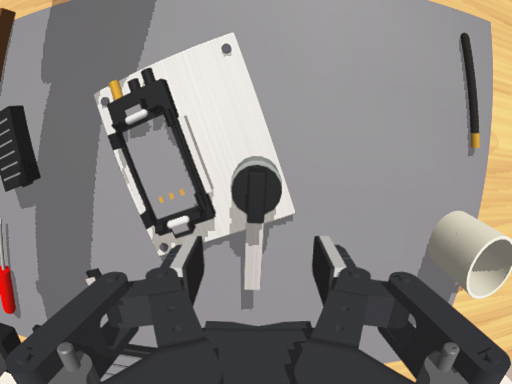

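Picture: keeper arm now points away from the bay (245,250), the bay is clear, and the pack is at the left edge (15,150).

Call:
{"op": "play_rows", "data": {"deltas": [[80,[51,-314,-20],[0.004,0.009,-0.228]],[80,[51,-314,-20],[0.004,0.009,-0.228]],[80,[51,-314,-20],[0.004,0.009,-0.228]],[80,[51,-314,20],[0.004,0.009,-0.228]],[80,[51,-314,44],[0.004,0.009,-0.228]],[80,[51,-314,44],[0.004,0.009,-0.228]],[80,[51,-314,44],[0.004,0.009,-0.228]]]}}

```text
clock: 6.82
tcp_pos: [0.4966, -0.165, 0.1182]
orientation: [0.375, -3.116, -0.003]
contact_force: [0.1, 0.8, -0.1]
grip_width: 0.0798
```

```bash
python3 - <<'E'
from h import *
go(498.2,-164.9,12,103.84)
c=np.array([498.2,-164.9,30]);a=np.radians(13.84);e=np.array([np.cos(a),np.sin(a),0]);f=np.array([-e[1],e[0],0])
P=[c]+[c+s*50*e+t*25*f for s in(1,-1) for t in(1,-1)]
px=wpix(P)
p,d=r.grab_frame('wrist')
p=p.copy()
for a in px: cv2.circle(p,tuple(int(round(x)) for x in a),2,(255,0,0),-1)
save(p[100:384,110:420],'w3.png')
z,dd=r.grab_frame('top');w=world('top',dd)
v,u=np.mgrid[:384,:512];Z=w[...,2];B=(u>=190)&(u<=225)&(v>=165)&(v<=205)
m=B&(Z>.08)&(Z<.1);print('knob top',np.median(Z[m]),m.sum(),w[m].mean(0))
np.savez('top1.npz',p=z,d=dd,w=w)
E
```

```text
shift [-1.8, -0.5, 106.2] turn [0.002, -0.003, -0.002] q [0.92, 0.54, -0.92, 1.97, 0.54, 0.9, 1.53] F [ 0.1  0.8 -0.1] tcp [ 496.6 -165.   118.2] w 0.07984441574309091 t 6.825
knob top 0.08731992115013498 92 [0.53973959 0.14777372 0.08721594]
```

View pics/w3.png

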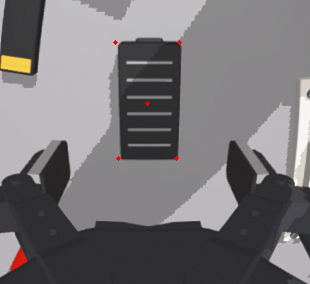

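Call:
{"op": "play_rows", "data": {"deltas": [[80,[-2,-0.5,50],[0,0,0]],[80,[-2,-0.5,90],[0,0,0]],[80,[-2,-0.5,108],[0,0,0]],[75,[-2,-0.5,116],[0,0,0]],[60,[-2,-0.5,116],[0,0,0]],[40,[-2,-0.5,116],[0,0,0]],[40,[-2,-0.5,116],[0,0,0]],[40,[-2,-0.5,116],[0,0,0]]], "squeeze": 100}}

```text
clock: 7.92
tcp_pos: [0.5016, -0.1624, 0.0058]
orientation: [-0.381, 3.116, 0.0]
contact_force: [-1.0, 0.6, 5.6]
grip_width: 0.0479
```

```bash
python3 - <<'E'
from h import *
go(498.2,-164.9,12,103.84)
z=np.load('top1.npz');w=z['w'];Z=w[...,2]
v,u=np.mgrid[:384,:512];B=(u>=215)&(u<=280)&(v>=155)&(v<=225)
yaw=np.radians(19.6);c,s=np.cos(yaw),np.sin(yaw);Rm=np.array([[c,-s],[s,c]])
q=(w[...,:2]*1000-[527.1,52.7])@Rm
g=B&(Z>.040)&(Z<.052);print(q[g].min(0),q[g].max(0),g.sum())
x,y=q[g].T
for n,m in dict(px=x>40,nx=x<-40,py=y>15,ny=y<-15).items(): print(n,np.percentile(q[g][m],[2,50,98],0).round(1).tolist())
# floor extents via gray plate color
p=z['p'].astype(int);f=B&(abs(Z-.03)<.004)&(p.mean(-1)>100)&(abs(q[...,0])<60)&(abs(q[...,1])<32);print('floor',f.sum(),np.percentile(q[f],[2,98],0).round(1))
E
```

```text
shift [3.9, -1.6, -6.2] turn [-0.0, 0.003, 0.002] q [0.79, 0.7, -0.77, 2.02, 0.74, 0.72, 1.37] F [-1.   0.6  5.6] tcp [ 501.6 -162.4    5.8] w 0.04791827383407693 t 7.925
[-69.98443402 -32.35716126] [70.40628914 72.03709888] 223
px [[40.4, -30.6], [55.2, 1.7], [70.0, 63.2]]
nx [[-69.0, -30.6], [-55.4, 0.0], [-40.8, 32.2]]
py [[-56.8, 17.0], [34.7, 30.1], [57.0, 70.7]]
ny [[-57.0, -32.3], [-34.4, -27.0], [57.3, -16.3]]
floor 708 [[-48.6 -29.7]
 [ 50.5  26.5]]
```

Call:
{"op": "play_rows", "data": {"deltas": [[40,[0,0,-2],[0,0,0]],[40,[0,0,-2],[0,0,0]]]}}

```text
clock: 8.18
tcp_pos: [0.502, -0.1627, 0.0085]
orientation: [-0.38, 3.115, -0.001]
contact_force: [-0.1, -0.1, -2.6]
grip_width: 0.0479
```

```bash
python3 - <<'E'
from h import *
go(498.2,-164.9,12,103.84)
E
```

```text
shift [4.2, -1.2, -3.5] turn [-0.001, 0.004, 0.001] q [0.79, 0.69, -0.77, 2.02, 0.74, 0.72, 1.37] F [-0.1 -0.1 -2.6] tcp [ 502.  -162.7    8.5] w 0.04794145966604865 t 8.175
```

Call:
{"op": "play_rows", "data": {"deltas": [[40,[0,0,2.5],[0,0,0]],[40,[0,0,2.5],[0,0,0]],[62,[0,0,2],[0,0,0]],[62,[0,0,-3],[0,0,0]],[62,[0,0,-3],[0,0,0]]]}}

```text
clock: 8.8
tcp_pos: [0.5025, -0.1627, 0.0121]
orientation: [-0.38, 3.114, -0.001]
contact_force: [-0.8, 0.2, -0.3]
grip_width: 0.0621
```

```bash
python3 - <<'E'
from h import *
go(498.2,-164.9,12,103.84)
E
```

```text
shift [4.7, -1.1, 0.1] turn [-0.001, 0.005, 0.001] q [0.8, 0.69, -0.77, 2.02, 0.73, 0.73, 1.37] F [-0.8  0.2 -0.3] tcp [ 502.5 -162.7   12.1] w 0.062107685710523546 t 8.8
```

Call:
{"op": "play_rows", "data": {"deltas": [[62,[4.5,-1,0],[0,-0.003,0]],[62,[4.5,-1,0],[0,0.003,0]],[40,[4.5,-1,0],[0,0.003,0]],[40,[4.5,-1,0],[0,0.003,0]],[40,[4.5,-1,0],[0,0.003,0]],[40,[4.5,-1,0],[0,0.003,0]]], "squeeze": 100}}

```text
clock: 9.55
tcp_pos: [0.4983, -0.1647, 0.0127]
orientation: [-0.38, 3.117, -0.003]
contact_force: [-3.8, 0.2, 9.1]
grip_width: 0.0479
```

```bash
python3 - <<'E'
from h import *
go(498.2,-164.9,12,103.84)
E
```

```text
shift [0.2, -0.1, 0.7] turn [-0.002, 0.001, 0.001] q [0.8, 0.69, -0.77, 2.03, 0.73, 0.73, 1.38] F [-3.8  0.2  9.1] tcp [ 498.3 -164.7   12.7] w 0.047884067116729274 t 9.55
```

```bash
python3 - <<'E'
from h import *
go(527.1,52.7,100,109.6)
E
```

```text
shift [-80.3, 204.0, -87.6] turn [-0.002, 0.001, -0.099] q [0.8, 0.69, -0.77, 2.03, 0.73, 0.73, 1.38] F [-3.8  0.2  9.1] tcp [ 498.3 -164.7   12.7] w 0.047884067116729274 t 9.55
```

Call:
{"op": "play_rows", "data": {"deltas": [[40,[0,0,-30],[0,0,0]],[40,[0,0,-70],[0,0,0]],[40,[-20,50,-88],[0,0,-0.05]],[40,[-40,100,-88],[0,0,-0.1]],[40,[-60,150,-88],[0,0,-0.1]],[40,[-80,204,-88],[0,0,-0.1]],[40,[-80,204,-88],[0,0,-0.1]],[40,[-80,204,-88],[0,0,-0.1]]]}}

```text
clock: 10.55
tcp_pos: [0.5264, 0.0524, 0.0999]
orientation: [0.537, -3.095, 0.004]
contact_force: [-0.2, 0.1, -2.8]
grip_width: 0.0473
```

```bash
python3 - <<'E'
from h import *
go(527.1,52.7,62,109.6)
p,d=r.grab_frame('wrist');p=p.copy()
a=np.radians(19.6);e=np.array([np.cos(a),np.sin(a),0]);f=np.array([-e[1],e[0],0]);T=r.get_obs()['tcp_pos']*1000
c=np.array([527.1,52.7,48])
P=[c+s*57*e+t*32*f for s in(1,-1) for t in(1,-1)]
Q=[T+[0,0,17.3]+s*50*e+t*25*f for s in(1,-1) for t in(1,-1)]
for x in wpix(P): cv2.circle(p,tuple(int(round(k)) for k in x),1,(255,0,0),-1)
for x in wpix(Q): cv2.circle(p,tuple(int(round(k)) for k in x),1,(0,255,0),-1)
save(cv2.resize(p[130:330,160:360],None,fx=3,fy=3),'w4.png')
E
```

```text
shift [-0.8, 0.1, 37.9] turn [-0.002, -0.0, 0.001] q [0.5, 0.58, -0.92, 1.97, 0.6, 0.89, 1.17] F [-0.2  0.1 -2.8] tcp [526.4  52.4  99.9] w 0.04734156384351506 t 10.55
```

View pics/w4.png

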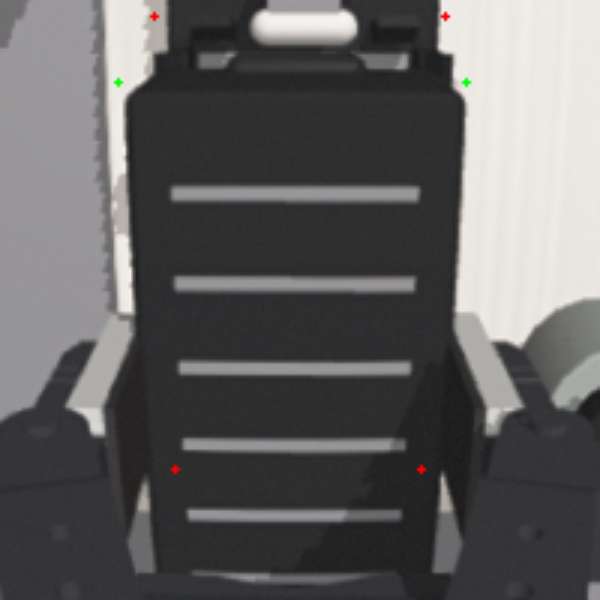

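Call:
{"op": "play_rows", "data": {"deltas": [[40,[-0.8,0,15],[-0.002,0,0]],[40,[-0.8,0,25],[-0.002,0,0]],[40,[-0.8,0,32],[-0.002,0,0]],[40,[-0.8,0,37],[-0.002,0,0]],[40,[-0.8,0,41],[-0.002,0,0]],[40,[-0.8,0,43],[-0.002,0,0]],[40,[-0.8,0,43],[-0.002,0,0]]]}}

```text
clock: 11.48
tcp_pos: [0.5272, 0.0518, 0.0569]
orientation: [0.535, -3.096, 0.001]
contact_force: [-0.0, 1.2, -2.6]
grip_width: 0.0473
```

```bash
python3 - <<'E'
from h import *
go(527.1,52.7,52.7,109.6)
E
```

```text
shift [-0.2, 0.9, 4.2] turn [-0.0, -0.0, -0.0] q [0.45, 0.64, -0.87, 1.99, 0.68, 0.82, 1.11] F [-0.   1.2 -2.6] tcp [527.2  51.8  56.9] w 0.047309907656670924 t 11.475
```

Call:
{"op": "play_rows", "data": {"deltas": [[40,[0,0.3,3],[0,0,0]],[40,[0,0.3,5],[0,0,0]],[40,[0,0.3,6],[0,0,0]],[40,[0,0.3,6],[0,0,0]]]}}

```text
clock: 11.98
tcp_pos: [0.5277, 0.0527, 0.0548]
orientation: [-0.536, 3.094, -0.007]
contact_force: [-13.7, -2.7, 40.1]
grip_width: 0.0478
```

Call:
{"op": "play_rows", "data": {"deltas": [[40,[0,0,-2],[0,0,0]],[40,[0,0,-2.5],[0,0,0]],[40,[0,0,-2.5],[0,0,0]]]}}

```text
clock: 12.35
tcp_pos: [0.5275, 0.0524, 0.0568]
orientation: [-0.535, 3.095, -0.007]
contact_force: [-0.6, -0.5, -2.2]
grip_width: 0.0478
```

```bash
python3 - <<'E'
from h import *
go(527.1,52.7,52.7,109.6)
print(r.get_obs()['moment'])
a=np.radians(19.6);e=np.array([np.cos(a),np.sin(a),0]);f=np.array([-e[1],e[0],0]);T=r.get_obs()['tcp_pos']*1000
Q=[T+[0,0,17.3]+s*50*e+t*25*f for s in(1,-1) for t in(1,-1)];print(wpix(Q))
p,d=r.grab_frame('wrist')
save(cv2.resize(p[120:320,160:360],None,fx=3,fy=3),'w5.png')
q,d=r.grab_frame('top');w=world('top',d)
yaw=a;Rm=np.stack([e[:2],f[:2]],1);L=(w[...,:2]*1000-[527.1,52.7])@Rm;Z=w[...,2]*1000
for lx in range(-75,80,5):
    row=[]
    for ly in range(-40,45,8):
        m=(abs(L[...,0]-lx)<2.5)&(abs(L[...,1]-ly)<4);row.append('%4d'%np.median(Z[m]) if m.any() else '  --')
    print(lx,' '.join(row))
E
```

```text
shift [0.3, 0.4, 4.1] turn [-0.004, -0.0, 0.0] q [0.45, 0.64, -0.86, 1.99, 0.68, 0.82, 1.1] F [-0.6 -0.5 -2.2] tcp [527.5  52.4  56.8] w 0.04776732881170755 t 12.35
[ 0.06627185  0.0530729  -0.10587079]
[[301.9 338.7]
 [212.6 338.4]
 [315.1 156.8]
 [199.5 156.7]]
-75  521  518  513  506  496  484  464   --   --   12   12
-70  517  513  509  503  494  483  466  443   --   --   10
-65  512  510  506  499  492  481  466  448   --   --   12
-60  507  506  503  497  489  480  467  451  451   --   12
-55  503  501  498  493  487  478  466  452  452   --    8
-50  497  496  494  490  483  475  465  454  453  400   --
-45  492  492  490  486  480  473  463  454  453  406   --
-40  486  487  485  482  477  470  461  454  453  415   --
-35  480  482  481  478  474  468  460  453  453  451  404
-30  474  477  476  474  470  464  457  451  451  449  414
-25  468  471  471  469  466  461  455  448  449  447  420
-20  462  465  466  465  462  457  451  446  446  444  430
-15  455  459  460  460  458  454  448  443  441  440  437
-10  454  453  455  456  453  450  445  441  437  437  434
-5  453  4
[... 273 characters left out ...]
 416
20  439  439  435  424  423  422  419  417  414  410  406
25  420  435  431  423  420  419  416  413  409  404  395
30  417  431  429  423  418  417  412  408  403  399   --
35  411  423  425  423  415  412  407  402  398   --   --
40   --  416  421  419  410  405  401   --   --   --   --
45   --  411  418  415  410  400   --   --   --   --   --
50   --   --  413  410  401   --   --   --   --   --   --
55   --   --  408  403  395   --   --   --   --   --   --
60   --   --   --   --   --   --   --   --   --   --   --
65   --   --   --   --   --   --   --   --   --   --   --
70   --   --   --   --   --   --   --   --   --   --   --
75   --   --   --   --   --   --   --   --   --   --   --
```

View pics/w5.png

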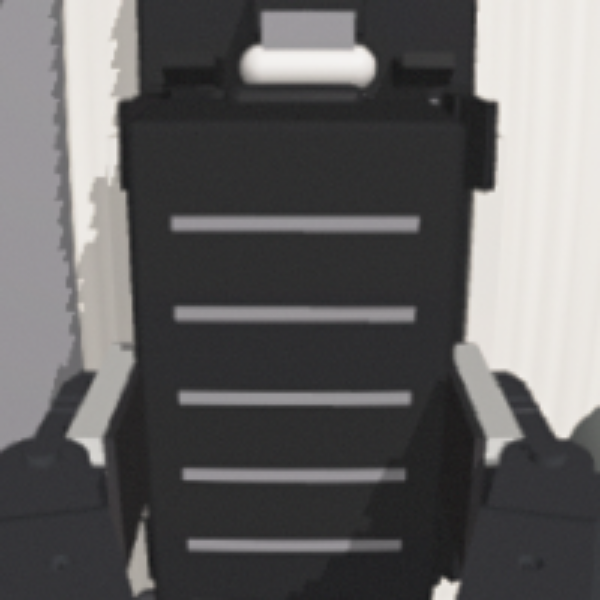

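```bash
python3 - <<'E'
from h import *
a=np.radians(19.6);e=np.array([np.cos(a),np.sin(a),0]);f=np.array([-e[1],e[0],0])
c=np.array([527.1,52.7,48])
for n,x,y in (('outer-',-57,-32),('outer+',-57,32),('in-',-34,-32),('in+',-34,32)):
    print(n,(wpix([c+x*e+y*f])-[160,120])*3)
z=np.load('top1.npz');w=z['w'];Z=w[...,2]
L=(w[...,:2]*1000-[527.1,52.7])@np.stack([e[:2],f[:2]],1)
B=(abs(L[...,0])<64)&(abs(L[...,1])<40)&(Z>.040)&(Z<.056)
for sx in(1,-1):
  for sy in(1,-1):
    m=B&(L[...,0]*sx>25)&(L[...,1]*sy>18);print(sx,sy,m.sum(),L[m].min(0).round(1),L[m].max(0).round(1))
E
```

```text
outer- [[108.9  49.8]]
outer+ [[480.6  50.4]]
in- [[113.7 180. ]]
in+ [[475.5 180.6]]
1 1 22 [34.3 18.7] [57.2 33.3]
1 -1 21 [ 34.9 -32.3] [ 57.9 -18.8]
-1 1 23 [-57.8  19.4] [-34.   33.7]
-1 -1 22 [-57.8 -32.4] [-34.4 -18.4]
```

Call:
{"op": "play_rows", "data": {"deltas": [[40,[0,0.8,-1],[0,0,0]],[40,[0,1.4,-1],[0,0,0]],[40,[0,1.4,1],[0,0,0]],[40,[0,1.4,2.5],[0,0,0]],[40,[0,1.4,3.5],[0,0,0]],[40,[0,1.4,3.5],[0,0,0]]]}}

```text
clock: 13.2
tcp_pos: [0.527, 0.0538, 0.0532]
orientation: [-0.535, 3.095, -0.006]
contact_force: [0.0, -0.4, -2.2]
grip_width: 0.0479
```

```bash
python3 - <<'E'
from h import *
go(527.1,52.7,52.7,109.6)
print(r.get_obs()['moment'])
E
```

```text
shift [0.2, -1.0, 0.5] turn [-0.004, -0.0, 0.0] q [0.44, 0.65, -0.86, 2.0, 0.68, 0.81, 1.1] F [ 0.  -0.4 -2.2] tcp [527.   53.8  53.2] w 0.04788011272516952 t 13.2
[-0.0434358  -0.01534029  0.02188309]
```

Freely past the earlier jam. Pressing on.

Call:
{"op": "play_rows", "data": {"deltas": [[40,[0,0,2],[0,0,0]],[40,[0,0,3],[0,0,0]],[40,[0,0,4],[0,0,0]],[40,[0,0,4],[0,0,0]]]}}

```text
clock: 13.7
tcp_pos: [0.5278, 0.054, 0.0512]
orientation: [-0.535, 3.093, -0.009]
contact_force: [-6.2, -3.5, 19.3]
grip_width: 0.0477
```

Call:
{"op": "play_rows", "data": {"deltas": [[40,[0,0,2],[0,0,0]],[40,[0,0,3],[0,0,0]],[40,[0,0,4],[0,0,0]],[40,[0,0,4],[0,0,0]]]}}

```text
clock: 14.2
tcp_pos: [0.5276, 0.054, 0.0475]
orientation: [-0.536, 3.093, -0.01]
contact_force: [-1.5, -0.5, -1.0]
grip_width: 0.0476
```

```bash
python3 - <<'E'
from h import *
go(527.1,52.7,42.7,109.6)
E
```

```text
shift [0.9, -1.0, 4.8] turn [-0.006, 0.001, 0.001] q [0.43, 0.65, -0.85, 2.0, 0.7, 0.81, 1.09] F [-1.5 -0.5 -1. ] tcp [527.6  54.   47.5] w 0.047609016367521136 t 14.2
```

Call:
{"op": "play_rows", "data": {"deltas": [[40,[0,0,2],[-0.003,0,0]],[40,[0,0,4],[-0.006,0,0]],[40,[0,0,5.5],[-0.006,0,0]],[40,[0,0,6.5],[-0.006,0,0]],[40,[0,0,7],[-0.006,0,0]],[40,[0,0,7],[-0.006,0,0]]]}}

```text
clock: 14.95
tcp_pos: [0.5274, 0.0538, 0.0426]
orientation: [-0.535, 3.095, -0.004]
contact_force: [-11.3, -4.5, 28.7]
grip_width: 0.0471
```

```bash
python3 - <<'E'
from h import *
go(527.1,52.7,42.7,109.6)
print(r.get_obs()['moment'])
E
```

```text
shift [0.7, -1.0, -0.1] turn [-0.003, 0.0, 0.0] q [0.43, 0.66, -0.85, 2.0, 0.7, 0.8, 1.08] F [-11.3  -4.5  28.7] tcp [527.4  53.8  42.6] w 0.047115288089716864 t 14.95
[-0.71452961  2.44901862  0.04117244]
```

```bash
python3 - <<'E'
from h import *
m=r.camera_model('wrist');o=r.get_obs();p,d=r.grab_frame('wrist')
K=m['mtx'];v,u=np.mgrid[:384,:512];dx=u-K[0,2];dy=v-K[1,2];rr=np.hypot(dx,dy)+1e-9;th=rr/K[0,0]
P=np.stack([np.tan(th)*dx/rr*d,np.tan(th)*dy/rr*d,d],-1)
T=m['T_tool_cam'];W=R.from_rotvec(o['orientation']).apply((P.reshape(-1,3)@T[:3,:3].T+T[:3,3]))+o['tcp_pos'];W=W.reshape(384,512,3)*1000
a=np.radians(19.6);e=np.array([np.cos(a),np.sin(a)]);L=(W[...,:2]-[527.1,52.7])@np.array([[e[0],-e[1]],[e[1],e[0]]])
B=(d>0)&(abs(L[...,1])<20)
for x in range(-48,20,8):
    k=B&(abs(L[...,0]-x)<3);print(x,k.sum(),np.median(W[k][:,2]).round(1) if k.any() else '')
k=B&(L[...,0]<0)&(L[...,0]>-46)&(abs(W[...,2]-60)<8);A=np.c_[L[k],np.ones(k.sum())];print('plane',np.linalg.lstsq(A,W[k][:,2],rcond=None)[0])
kk=(d>0)&(abs(W[...,2]-87)<4)&(np.hypot(W[...,0]-541,W[...,1]-148)<25);print('knob top',kk.sum(),np.median(W[kk][:,2]) if kk.any() else '')
save(p,'w6.png');print(r.get_obs()['contact_force'],r.get_obs()['tcp_pos'],r.get_obs()['clock'])
E
```

```text
-48 1582 54.8
-40 1244 61.1
-32 1186 61.1
-24 1141 60.9
-16 6938 137.1
-8 6132 127.0
0 925 60.9
8 871 61.0
16 794 61.0
plane [-1.22274871e-03 -5.73355999e-04  6.09782788e+01]
knob top 75 87.74966761975693
[-11.04404099  -4.37639205  27.82584707] [0.52744224 0.05386324 0.04264777] 15.0
```

View pics/w6.png

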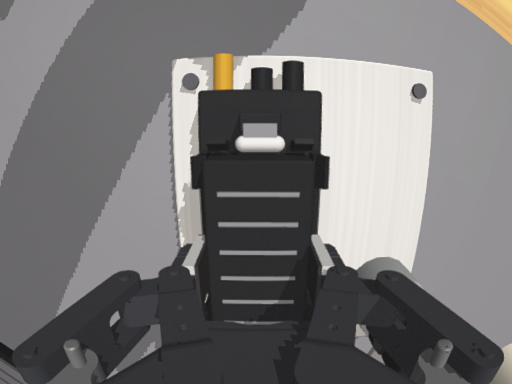

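The pack sits level between its guides, with its top at 61 mm (60 expected; the calibration is good to 2 mm). The knob top is at 87.7 mm, so it is up, and the push is steady at about 28 N. Handing in.

```bash
python3 -c "
from bench import r
print(r.hand_in())"
```

```text
the job is handed in; nothing more can be done
None
```

The thick pack is in the bay and still held pressed down on the floor. I handed the job in at about 15 s of the 72 s limit; no verdict was reported.

**Knob:** I gripped the bar, pressed it about 7 mm to its stop and turned it anticlockwise until it met the end stop (about 1 N m). It popped back up. Its top measured about 87 to 88 mm afterwards, against 88 mm when up. The keeper arm was seen clear of the bay.

**Pack:** I gripped the thick pack twice, the second time about 6 mm higher so that the fingertips would clear the bay's rim. The first descent caught on a corner guide and the force reached 40 N. I backed off, moved it 1.4 mm sideways after a close look, and it then went in freely. The force rose to about 19 N at the noses and dropped once the pack passed them.

**Last checks:**
- **Seating:** the tool height matched the pack being on the floor to 0.1 mm. The pack's top measured 61 mm against 60 mm expected, which is within the 2 mm calibration, and it was level to about 0.001 rad.
- **Push:** about 28 N down, steady. There is also a sideways load of about 12 N on the tool, which I left.
- **Position:** the tool stood about 1.2 mm from my first estimate of the bay centre, on the side the closer look had pointed to.
- **Not checked:** I did not measure the keeper angle with the pack in place, or the bystanders' positions. The path was planned clear of them, and no unexpected contact was felt on the way.

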